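# Set the plastic specimens out in their conditioning dishes

## Robot

A 6-joint arm with a two-finger parallel gripper is mounted at the origin on the work surface. World frame = base frame: x ahead of the robot, y to its left, z up, the work surface at z = 0. Lengths are in m, angles in rad, forces in N, time in s.
With the tool pointing down it reaches from about 0.4 to 0.825 m from the base axis. Payload 7 kg.
Tool frame: the origin (TCP) lies between the finger pads; the fingertips stand 8 mm ahead of it and the grasp point (between the pads) lies 11 mm behind it (arm.finger_overhang is the distance from the TCP to the fingertips, in m); z points along the fingers, y is the line along which they close (so a half turn about z gives the same grasp; the last joint's range is limited). The gripper opens to 88 mm and grips with 3 to 60 N. Pads are 19 mm wide; open, the fingers measure 130 mm over their backs; the gripper's body (78 mm by 193 mm) begins 47 mm behind the grasp point.
Start: joints at [1.527, 0.359, 0.012, 0, -1.224, -0.288], TCP at [0.22, 0.638, 0.235] pointing down, gripper open.
Joint ranges: [-3.07, 3.07], [-1.43, 2.12], [-1.02, 1.25], [-3.03, 1.67], [-3.05, -0], [-3.03, 3.03]. Speed limits (rad/s): [2.39, 2.39, 3.01, 3.14, 3.14, 3.14].

## Interface

Orientations are given as [roll, pitch, yaw] about the fixed x, y, z axes, in that order (R = Rz(yaw) Ry(pitch) Rx(roll)).
In Python, from station import arm gives the robot as it stands.
- The arm moves only by the tool move_arm, never from a script. Its argument "rows" is text: rows parted by semicolons, each of 7 numbers parted by spaces: the turn, a rotation vector about the tool's x, y, z in degrees, then the shift along the tool's x, y, z in m, then the finger opening in m, from 0 to 0.0876. A call has 1 to 8 rows; each row shifts and turns the commanded pose from where the row before left it, along the tool's axes as they then stand; what a row does not reach is not made up. A row lasts 1/8 s, in which the tool goes at most 62.5 mm and 10.7 degrees, less where a joint would pass 70% of its speed; a pose out of reach is approached as far as the arm can. A call is refused whole if a number of a shift passes 0.0625 or a number of a turn 10.7, either way. A call with a gripper value outside its range is refused whole. The fingers move at their own pace and stop on an object; "squeeze" is the grip in N (left out, the last holds). Time passes only in rows, so rows that do not move let the fingers close. It gives the time, the measured TCP pose, the force, the opening and the grip force at its end, in the units of the state.
- arm.get_state(): the state, without advancing time (a new reading comes with each control period).
- arm.grab_frame(name): name is "side" or "top" or "wrist"; returns (picture, depth): 480x640x3 uint8, blue, green, red; 480x640 float32, m along the optical axis (not along the pixel's ray), 0 where there is no reading.
- arm.camera_model(name): a dict with "mtx" (3x3 intrinsics, pixels), "camera_from_world" (4x4, takes a point from world to camera coordinates); the wrist camera has in their place "mount" (4x4, takes a point from camera to tool coordinates, whose origin is the TCP and whose axes are the flange's). Camera axes: x right, y down, z forward; pixel columns grow to the right and rows downward; lengths in m; the calibration is good to about 2 mm. A picture is of the moment at which its call begins: read the wrist's pose just before it. camera_model takes no time and is no camera call.
- arm.job_done(): hands the job in; it is judged then, once.
The state is a dict: "t": time; "q": joint angles; "qd": joint speeds; "joint_efforts": joint torques, N m; "eef_pos": TCP position; "ee_rot": TCP orientation; "force": force on the tool from outside, world axes, zero at the start; "moment": the same for the moment, N m; "width": finger opening in m; "gripper_force": force on a finger pad.
Only numpy, scipy, OpenCV 4.12 (cv2) and the standard library are available. Lean on these libraries where they do the work, as an engineer would, in place of code of your own. Each camera call takes 0.05 s, during which the arm holds its last target. There are 200 camera calls.

## Task

Set the four solid grey plastic specimens out for oven conditioning, each in the dark steel dish of its own shape and size: round bars in the round dishes, square bars in the square dishes, the thick one in the larger dish and the thin one in the smaller. Stand each upright, flat on the floor of its dish, setting it down rather than dropping it, and leave the two hollow pieces of pipe standing where they are.

Things in the scene. Friction and masses are not known exactly. Their poses are not given: they have to be found in the camera images.
- round_large: Thick round bar, 48 mm in diameter, 60 mm tall: solid grey plastic test specimen standing upright, loose. Origin: centre of its underside, z up.
- round_small: Thin round bar, 28 mm in diameter, 55 mm tall: solid grey plastic test specimen standing upright, loose. Origin: centre of its underside, z up.
- square_large: Thick square bar, 46 x 46 mm, 60 mm tall: solid grey plastic test specimen standing upright, loose. Origin: centre of its underside, z up, x and y square to its side faces.
- square_small: Thin square bar, 26 x 26 mm, 55 mm tall: solid grey plastic test specimen standing upright, loose. Origin: centre of its underside, z up, x and y square to its side faces.
- pipe_large: Hollow offcut of pipe in the same grey plastic, 50 mm outside and 38 mm inside diameter, 55 mm tall, standing on end, open at the top, loose. To be left alone. Origin: centre of its underside.
- pipe_small: Hollow offcut of pipe in the same grey plastic, 34 mm outside and 24 mm inside diameter, 50 mm tall, standing on end, open at the top, loose. To be left alone. Origin: centre of its underside.
- round_dish_large: Larger round dish, 80 mm outside and 74 mm inside diameter: shallow open dark steel dish, held fast to the bench, outer height 12 mm, walls and floor 3 mm thick. Origin: centre of its underside; its inner floor is 3 mm above that. z up.
- round_dish_small: Smaller round dish, 58 mm outside and 52 mm inside diameter: shallow open dark steel dish, held fast to the bench, outer height 12 mm, walls and floor 3 mm thick. Origin: centre of its underside; its inner floor is 3 mm above that. z up.
- square_dish_large: Larger square dish, 84 mm outside and 78 mm inside: shallow open dark steel dish, held fast to the bench, outer height 12 mm, walls and floor 3 mm thick. Origin: centre of its underside; its inner floor is 3 mm above that. z up, x and y square to its sides.
- square_dish_small: Smaller square dish, 58 mm outside and 52 mm inside: shallow open dark steel dish, held fast to the bench, outer height 12 mm, walls and floor 3 mm thick. Origin: centre of its underside; its inner floor is 3 mm above that. z up, x and y square to its sides.
Mind the look-alikes: they are no part of the job. What is shaped like the square_large but blue or yellow is not meant.

How it is judged:
By the outcome, as a careful person would: the job done as asked, in the order asked, and still so for the second after the job is handed in, with the robot touching nothing.
It also fails if it takes over 96 s, if anything falls off the work surface, if the arm or the gripper's body presses on something with over 40 N, if the wrist force passes 120 N, or if a joint passes its speed limit or range.

## Working session

There is one attempt and no reset: what is moved stays moved. The work goes in short steps, Python scripts to look and compute and a tool call to move; the robot and the scene stay as the last step left them, time stands still between calls to the robot, and variables do not carry over. Pictures are saved under pics/ and viewed, at most 14 in all, crops included, and the job is handed in when it is done.

Besides the shell and the picture viewer there is one more tool, called as a command line: name --argument value ..., lists and objects as JSON in quotes. move_arm: Moves the arm, as the interface text tells. Its arguments: {"type":"object","properties":{"rows":{"type":"string"},"squeeze":{"type":"number"}},"required":["rows"]}

```bash
mkdir -p pics; python3 - <<'E'
from station import arm
import cv2,numpy as np
print(arm.get_state())
for n in("top","side"):
    p,d=arm.grab_frame(n); cv2.imwrite(f"pics/{n}0.png",p); np.savez(f"{n}0.npz",p=p,d=d)
    m=arm.camera_model(n); print(n,m, (d>0).mean(), d.min(), d.max())
print(arm.camera_model("wrist"))
E
```

```text
{'t': 0.0, 'q': array([ 1.52705782e+00,  3.59398091e-01,  1.10843626e-02, -3.62794779e-04,
       -1.22409330e+00, -2.88076687e-01]), 'qd': array([ 0.00011139,  0.00083215, -0.00127723, -0.0009165 , -0.0015554 ,
        0.00109165]), 'joint_efforts': array([-1.02189533e-03, -5.82711411e+01,  2.93067241e+01,  6.99757621e+00,
        6.96762989e-03, -1.51598069e-04]), 'eef_pos': array([0.21976841, 0.63773074, 0.23362425]), 'ee_rot': array([ 3.13995143e+00, -1.30662239e-04, -3.31938641e-01]), 'force': array([ 0.34540151, -0.08076358,  0.43514496]), 'moment': array([-0.01110121,  0.02973501,  0.00399161]), 'gripper_force': 0.0, 'width': 0.08751581602721745}
top {'mtx': array([[500.8119323 ,   0.        , 322.54412022],
       [  0.        , 500.8119323 , 246.23661875],
       [  0.        ,   0.        ,   1.        ]]), 'camera_from_world': array([[-0.01015539, -0.99969992, -0.02229215,  0.01566909],
       [-0.99854018,  0.01132131, -0.05281419,  0.47500505],
       [ 0.05305072,  0.02172326, -0.99835551,  0.91154183],
       [ 0.        ,  0.        ,  0.        ,  1.        ]])} 0.99
[... 311 characters left out ...]
9, -0.71679249,  0.2400624 ],
       [ 0.47976397,  0.53278273, -0.69711484,  0.52742537],
       [ 0.        ,  0.        ,  0.        ,  1.        ]])} 0.9961490885416666 0.0 3.0189888
{'mtx': array([[394.137666  ,   0.        , 316.47957709],
       [  0.        , 394.137666  , 238.70781516],
       [  0.        ,   0.        ,   1.        ]]), 'mount': array([[ 6.16089154e-04, -9.50228806e-01, -3.11552302e-01,
         8.42231360e-02],
       [ 9.99998449e-01,  7.12993261e-05,  1.76001757e-03,
         9.39293110e-04],
       [-1.65020592e-03, -3.11552903e-01,  9.50227376e-01,
        -1.50391766e-01],
       [ 0.00000000e+00,  0.00000000e+00,  0.00000000e+00,
         1.00000000e+00]])}
```

View pics/top0.png

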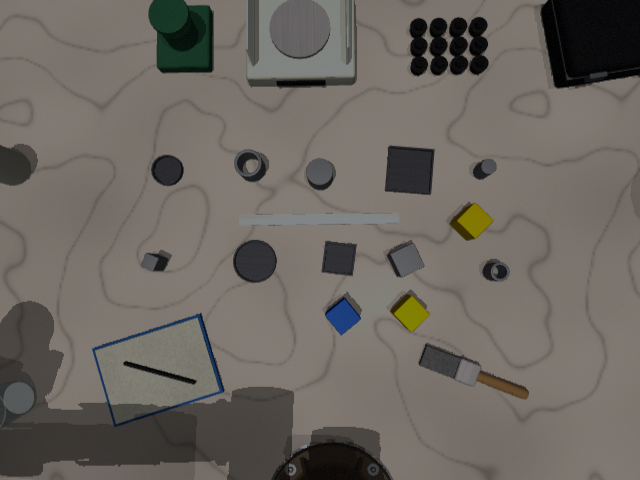

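View pics/side0.png

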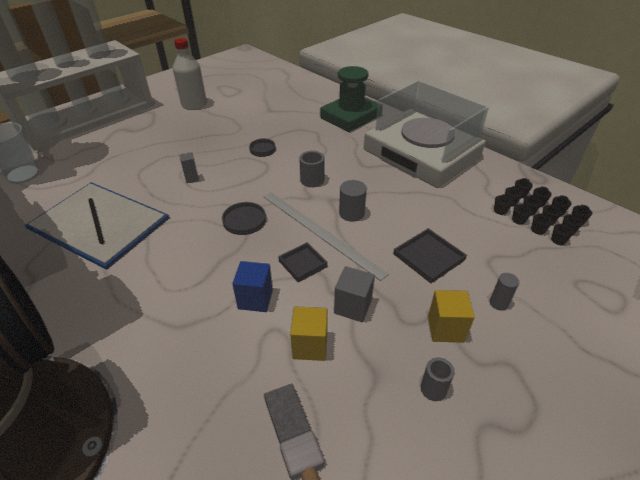

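Top view candidates:
- **Round bars:** thick (320,173), thin (485,168).
- **Square bars, grey:** thick (406,260), thin (153,262).
- **Pipes, hollow, to be left alone:** (250,165) and (496,270).
- **Look-alikes in colour:** yellow (473,221) and (410,313), blue (343,315).
- **Dishes:** large round (255,261), small round (167,170), large square (410,170), small square (339,258).
- **Ruler:** lies flat around (320,219).

The side view shows the same layout. Next I'll measure top faces and rims in both views.

```bash
cat > h.py <<'E'
import numpy as np,cv2
from station import arm
def unproj(d,K,Tcw):
    v,u=np.mgrid[:480,:640]; P=np.stack([(u-K[0,2])/K[0,0]*d,(v-K[1,2])/K[1,1]*d,d],-1)
    R,t=Tcw[:3,:3],Tcw[:3,3]; return (P-t)@R
def ray(uv,K,Tcw):
    R,t=Tcw[:3,:3],Tcw[:3,3]; c=-R.T@t
    uv=np.atleast_2d(np.asarray(uv,float)); D=np.c_[(uv-K[[0,1],[2,2]])/K[0,0],np.ones(len(uv))]@R
    return c,D
def onplane(uv,K,T,z):
    c,D=ray(uv,K,T); return c+D*((z-c[2])/D[:,2:])
def tri(r1,r2):
    (c1,d1),(c2,d2)=r1,r2; d1=d1[0];d2=d2[0]
    s=np.linalg.lstsq(np.c_[d1,-d2],c2-c1,rcond=None)[0]
    a,b=c1+s[0]*d1,c2+s[1]*d2; return (a+b)/2,np.linalg.norm(a-b)
E
python3 - <<'E'
from h import *
seeds=dict(rl=((320,170),(352,188),.06),rs=((487,166),(506,279),.055),sl=((406,257),(355,280),.06),ss=((150,259),(187,157),.055),
 pl=((250,165),(312,160),.055),ps=((497,269),(439,368),.05),yA=((473,219),(452,300),.06),yB=((410,312),(310,320),.06),bl=((343,314),(254,275),.06))
dish=dict(drl=((255,261),(244,218)),drs=((167,170),(262,147)),dsl=((410,170),(430,255)),dss=((339,258),(303,262)))
D={n:np.load(n+"0.npz") for n in("top","side")}
M={n:arm.camera_model(n) for n in D}
W={n:unproj(D[n]["d"],M[n]["mtx"],M[n]["camera_from_world"]) for n in D}
vis={n:D[n]["p"].copy() for n in D}
for k,s in {**seeds,**dish}.items():
    out=[];rays=[]
    for i,n in enumerate(("top","side")):
        z=W[n][...,2]; K,T=M[n]["mtx"],M[n]["camera_from_world"]; u,v=s[i]; hs=45
        win=np.zeros(z.shape,bool); win[v-hs:v+hs,u-hs:u+hs]=1
        if k in seeds:
            zt=np.percentile(z[v-12:v+13,u-12:u+13],95 if k[0]!='p' else 97); m=win&(abs(z-zt)<.006)
        else:
            zt=.012; m=win&(D[n]["p"].max(2)<70)&(z<.03)&(z>-.02)
        m=cv2.morphologyEx(m.astype(np.uint8),cv2.MORPH_OPEN,np.ones((2,2)))
        cs=cv2.findContours(m,cv2.RETR_EXTERNAL,cv2.CHAIN_APPROX_NONE)[0]
        c=min(cs,key=lambda c:-cv2.pointPolygonTest(c,(u,v),True) if len(c)>12 else 99)
        cv2.drawContours(vis[n],[c],-1,(0,0,255),1)
        h=cv2.convexHull(c); P=onplane(h[:,0],K,T,zt)
        r=cv2.minAreaRect((P[:,:2]*1000).astype(np.float32)); mo=cv2.moments(h); 
        uv=(mo['m10']/mo['m00'],mo['m01']/mo['m00']); rays.append(ray(uv,K,T))
        out.append(f"{n} z{zt*1000:.0f} c({r[0][0]:.0f},{r[0][1]:.0f}) {r[1][0]:.0f}x{r[1][1]:.0f} a{r[2]:.0f}")
    t,e=tri(*rays); print(k,*out,"TRI",(t*1000).round(),round(e*1000,1))
cv2.imwrite("pics/seg.png",np.hstack([vis["top"][130:350,100:540],vis["side"][100:420,150:510][:220]]))
E
```

```text
rl top z64 c(601,13) 46x46 a89 side z60 c(601,9) 49x46 a46 TRI [604.  12.  56.] 1.3
rs top z58 c(608,-285) 26x27 a88 side z55 c(607,-286) 28x29 a46 TRI [ 609. -286.   53.] 0.7
sl top z64 c(445,-138) 46x46 a25 side z60 c(444,-141) 49x46 a25 TRI [ 446. -139.   57.] 0.8
ss top z57 c(447,314) 27x26 a67 side z54 c(447,308) 33x26 a66 TRI [449. 316.  49.] 2.9
pl top z58 c(621,140) 48x47 a89 side z54 c(619,134) 52x47 a46 TRI [623. 140.  49.] 1.8
ps top z53 c(423,-301) 33x31 a89 side z50 c(423,-301) 35x33 a34 TRI [ 423. -302.   49.] 0.1
yA top z64 c(513,-256) 45x46 a44 side z60 c(512,-258) 48x46 a45 TRI [ 513. -258.   57.] 0.2
yB top z64 c(352,-144) 46x45 a44 side z60 c(352,-146) 48x46 a43 TRI [ 352. -145.   58.] 1.0
bl top z64 c(348,-25) 46x46 a39 side z60 c(348,-29) 48x46 a39 TRI [349. -26.  57.] 1.8
drl top z12 c(448,135) 80x78 a90 side z12 c(444,127) 88x75 a55 TRI [448. 136.   2.] 1.1
drs top z12 c(620,298) 59x57 a45 side z12 c(614,288) 70x54 a53 TRI [623. 302.   2.] 1.3
dsl top z12 c(614,-153) 86x85 a84 side z12 c(608,-157) 88x91 a84 TRI [ 615. -155.    3.] 0.2
dss top z12 c(452,-21) 58x57 a82 side z12 c(447,-26) 65x61 a82 TRI [452. -21.   3.] 0.2
```

View pics/seg.png

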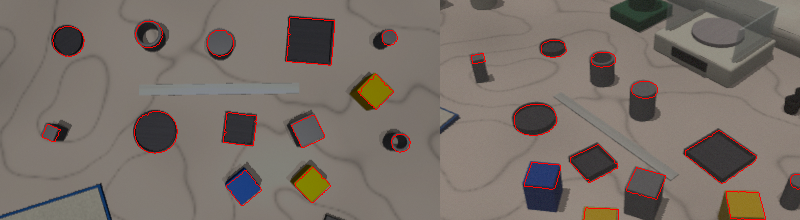

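The contours sit on the right objects: grey solids at rl (220,43), rs (388,37), sl (307,130) and ss (52,131) in the left panel, and all four dishes. The two views agree to a few mm, with tops near 60/55 mm and rims near 12 mm. I'll move first to the thin square bar.

```bash
cat > go.py <<'E'
# usage: go.py x y z yaw (mm, deg; final tcp): prints turn and shift in tool axes (after turn)
import sys; from h import *
x,y,z,a=map(float,sys.argv[1:5]); s=arm.get_state(); p=s["eef_pos"]*1000; ps=np.degrees(s["ee_rot"][2])
d=np.array([x,y,z])-p; A=np.radians(a); 
print("tcp",p.round(1),"rpy",np.degrees(s["ee_rot"]).round(1),"w",s["width"],"t",s["t"])
print("turn z",round(ps-a,1),"shift tool x %.1f y %.1f z %.1f"%(d[0]*np.cos(A)+d[1]*np.sin(A), d[0]*np.sin(A)-d[1]*np.cos(A), -d[2]))
E
python3 go.py 447 313 200 -23
```

```text
tcp [219.8 637.7 233.7] rpy [179.9  -0.  -19. ] w 0.08779687658344923 t 0.1
turn z 4.0 shift tool x 336.0 y 210.1 z 33.7
```

move_arm --rows "0 0 4 0 0 0 0.06; 0 0 0 0.048 0.030 0.005 0.06; 0 0 0 0.048 0.030 0.005 0.06; 0 0 0 0.048 0.030 0.005 0.06; 0 0 0 0.048 0.030 0.005 0.06; 0 0 0 0.048 0.030 0.005 0.06; 0 0 0 0.048 0.030 0.005 0.06; 0 0 0 0.048 0.030 0.004 0.06"

```text
t: 1.1
eef_pos: [0.4477, 0.3118, 0.2003]
ee_rot: [3.141, 0.0, -0.401]
force: [1.3, 0.6, -0.0]
width: 0.06
gripper_force: 0.0
```

```bash
cat > look.py <<'E'
# look.py name x y ztop(mm): wrist frame, crop round the expected top face, measured face on plane ztop
import sys; from h import *; from scipy.spatial.transform import Rotation as Ro
nm=sys.argv[1]; x,y,zt=[float(v)/1000 for v in sys.argv[2:5]]
s=arm.get_state(); p,d=arm.grab_frame("wrist"); m=arm.camera_model("wrist"); K=m["mtx"]
T=np.eye(4); T[:3,:3]=Ro.from_euler("xyz",s["ee_rot"]).as_matrix(); T[:3,3]=s["eef_pos"]
C=np.linalg.inv(T@m["mount"]); W=unproj(d,K,C); q=K@(C[:3,:3]@[x,y,zt]+C[:3,3]); u,v=(q[:2]/q[2]).astype(int)
print("expected px",u,v,"tcp",s["eef_pos"].round(4),"yaw",np.degrees(s["ee_rot"][2]).round(1))
near=np.hypot(W[...,0]-x,W[...,1]-y)<.06
mk=near&(abs(W[...,2]-zt)<.008) if zt>.02 else near&(p.max(2)<70)&(W[...,2]<.02)
mk=cv2.morphologyEx(mk.astype(np.uint8),cv2.MORPH_OPEN,np.ones((3,3)))
c=max(cv2.findContours(mk,cv2.RETR_EXTERNAL,cv2.CHAIN_APPROX_NONE)[0],key=cv2.contourArea)
P=onplane(cv2.convexHull(c)[:,0],K,C,zt); r=cv2.minAreaRect((P[:,:2]*1000).astype(np.float32))
print("centre",np.round(r[0],1),"size",np.round(r[1],1),"a",round(r[2],1),"depth z",np.median(W[mk>0][:,2]).round(4))
cv2.imwrite(f"pics/{nm}_full.png",p)
cv2.drawContours(p,[c],-1,(0,0,255),1); cv2.imwrite(f"pics/{nm}.png",p[max(0,v-120):v+120,max(0,u-160):u+160])
E
python3 look.py ss 447 314 55; python3 go.py 447 314 60 -23
```

```text
expected px 312 225 tcp [0.4477 0.3118 0.2003] yaw -23.0
centre [448.8 317.4] size [25.9 26.8] a 67.0 depth z 0.0551
tcp [449.4 307.1 199.6] rpy [179.8   0.  -23.1] w 0.05994243739994638 t 1.15
turn z -0.1 shift tool x -4.9 y -5.4 z 139.6
```

View pics/ss.png

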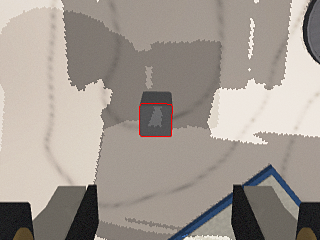

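The crop shows the solid thin square bar, its face outlined at about (155,120) and square to the fingers.

move_arm --rows "0 0 0 0 -0.002 0.03 0.06; 0 0 0 0 0 0.03 0.06; 0 0 0 0 0 0.03 0.06; 0 0 0 0 0 0.02 0.06; 0 0 0 0 0 0 0.06; 0 0 0 0 0 0 0.06"

```text
t: 1.9
eef_pos: [0.4482, 0.3157, 0.0912]
ee_rot: [-3.141, -0.0, -0.401]
force: [0.3, -0.9, 0.6]
width: 0.0602
gripper_force: 0.0
```

```bash
python3 look.py ss2 447 314 55; python3 go.py 448 315 28 -23
```

```text
expected px 317 281 tcp [0.4482 0.3157 0.0912] yaw -23.0
centre [449.3 317.3] size [25.6 28.1] a 67.0 depth z 0.0551
tcp [448.2 315.9  91.5] rpy [-179.9   -0.   -23. ] w 0.05993697805538335 t 1.95
turn z 0.0 shift tool x 0.1 y 0.9 z 63.5
```

move_arm --rows "0 0 0 0 -0.001 0.025 0.06; 0 0 0 0 0 0.025 0.06; 0 0 0 0 0 0.013 0.06; 0 0 0 0 0 0 0.06; 0 0 0 0 0 0 0.02; 0 0 0 0 0 0 0.02; 0 0 0 0 0 0 0.02; 0 0 0 0 0 0 0.02" --squeeze 20

```text
t: 2.95
eef_pos: [0.4484, 0.3165, 0.0279]
ee_rot: [-3.141, -0.0, -0.402]
force: [-0.4, 0.4, 1.3]
width: 0.0259
gripper_force: 20.2
```

```bash
python3 go.py 452 -21 128 -8
```

```text
tcp [448.4 316.5  27.9] rpy [-180.   -0.  -23.] w 0.025864571561699037 t 2.95
turn z -15.0 shift tool x 50.6 y 333.7 z -100.1
```

move_arm --rows "0 0 0 0 0 -0.02 0.02; 0 0 0 0 0 -0.04 0.02; 0 0 0 0 0 -0.04 0.02; 0 0 -7.5 0 0 0 0.02; 0 0 -7.5 0 0 0 0.02; 0 0 0 0.006 0.02 0 0.02; 0 0 0 0.007 0.04 0 0.02; 0 0 0 0.007 0.05 0 0.02"

```text
t: 3.95
eef_pos: [0.4525, 0.2029, 0.1273]
ee_rot: [3.141, 0.0, -0.141]
force: [1.7, -0.3, -0.8]
width: 0.0258
gripper_force: 20.0
```

move_arm --rows "0 0 0 0.007 0.05 0 0.02; 0 0 0 0.007 0.05 0 0.02; 0 0 0 0.007 0.05 0 0.02; 0 0 0 0.006 0.04 0 0.02; 0 0 0 0.004 0.024 0 0.02; 0 0 0 0 0.01 0 0.02; 0 0 0 0 0 0 0.02; 0 0 0 0 0 0 0.02"

```text
t: 4.95
eef_pos: [0.4522, -0.0211, 0.1276]
ee_rot: [-3.141, -0.0, -0.14]
force: [-0.4, -1.4, 0.2]
width: 0.0259
gripper_force: 20.0
```

```bash
python3 look.py dss 452 -21 12; python3 go.py 452 -21 31 -8
```

```text
expected px 314 234 tcp [ 0.4522 -0.0211  0.1276] yaw -8.0
centre [463.8 -19.4] size [57.5 37.7] a 82.9 depth z 0.0036
tcp [452.3 -21.  127.6] rpy [-180.   -0.   -8.] w 0.026077748914525755 t 5.0
turn z 0.0 shift tool x -0.3 y 0.1 z 96.6
```

View pics/dss_full.png

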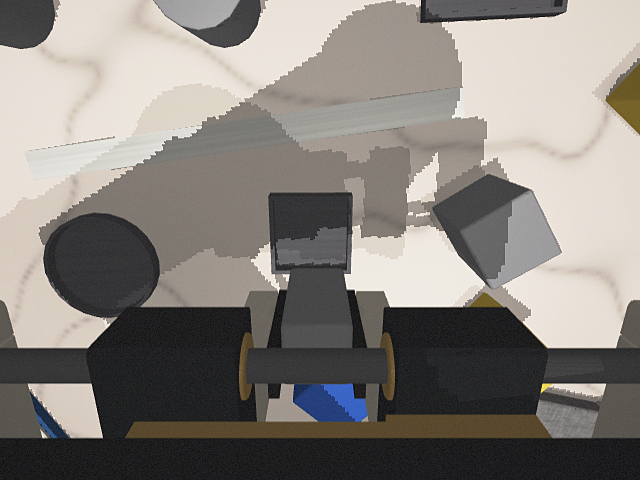

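The held bar hides the near half of the small square dish at (310,230). Its visible far half puts the dish centre within 3 mm of the target, so I'm lowering.

move_arm --rows "0 0 0 0.001 -0.001 0.025 0.02; 0 0 0 0 0 0.03 0.02; 0 0 0 0 0 0.025 0.02; 0 0 0 0 0 0.012 0.02; 0 0 0 0 0 0 0.02; 0 0 0 0 0 0.002 0.02; 0 0 0 0 0 0.001 0.02; 0 0 0 0 0 0 0.02"

```text
t: 6.0
eef_pos: [0.4536, -0.0206, 0.033]
ee_rot: [-3.141, -0.001, -0.14]
force: [-0.3, 0.1, -0.4]
width: 0.0259
gripper_force: 20.0
```

move_arm --rows "0 0 0 0 0 0.001 0.02; 0 0 0 0 0 0.001 0.02; 0 0 0 0 0 0 0.02; 0 0 0 0 0 0 0.02"

```text
t: 6.5
eef_pos: [0.4534, -0.0207, 0.0309]
ee_rot: [-3.142, -0.0, -0.14]
force: [-1.3, 0.6, 6.3]
width: 0.0261
gripper_force: 20.0
```

move_arm --rows "0 0 0 0 0 0 0.03; 0 0 0 0 0 0 0.035; 0 0 0 0 0 0 0.045; 0 0 0 0 0 0 0.05; 0 0 0 0 0 -0.03 0.05; 0 0 0 0 0 -0.04 0.05; 0 0 0 0 0 -0.04 0.05; 0 0 0 0 0 -0.02 0.06"

```text
t: 7.5
eef_pos: [0.4541, -0.0205, 0.1628]
ee_rot: [-3.14, -0.003, -0.14]
force: [0.2, -0.4, -0.7]
width: 0.0555
gripper_force: 0.0
```

```bash
python3 look.py ss3 453 -20 58; python3 go.py 446 -139 160 25
```

```text
expected px 314 241 tcp [ 0.4541 -0.0205  0.1628] yaw -8.0
centre [453.  -22.1] size [25.4 26.6] a 82.0 depth z 0.0581
tcp [455.1 -20.4 164.6] rpy [-179.9   -0.3   -8. ] w 0.057933287119625816 t 7.55
turn z -33.0 shift tool x -58.4 y 103.7 z 4.6
```

move_arm --rows "0 0 -8.25 0 0 0 0.07; 0 0 -8.25 0 0 0 0.07; 0 0 -8.25 0 0 0 0.07; 0 0 -8.25 0 0 0 0.07; 0 0 0 -0.018 0.033 0 0.07; 0 0 0 -0.020 0.036 0 0.07; 0 0 0 -0.020 0.035 0 0.07; 0 0 0 0 0 0 0.07"

```text
t: 8.55
eef_pos: [0.4439, -0.1414, 0.16]
ee_rot: [-3.141, 0.001, 0.433]
force: [-0.1, 0.7, -0.4]
width: 0.0701
gripper_force: 0.0
```

move_arm --rows "0 0 0 0 0 0 0.07; 0 0 0 0 0 0 0.07"

```text
t: 8.8
eef_pos: [0.4448, -0.1388, 0.1605]
ee_rot: [-3.142, 0.0, 0.437]
force: [-0.5, 1.1, -0.5]
width: 0.0698
gripper_force: 0.0
```

```bash
python3 look.py sl 446 -139 60; python3 go.py 446 -139 30 25
```

```text
expected px 316 238 tcp [ 0.4448 -0.1388  0.1605] yaw 25.0
centre [ 448.  -135.8] size [46.9 45.7] a 25.1 depth z 0.0602
tcp [ 444.8 -138.8  160.5] rpy [-180.    -0.    25.1] w 0.06996569192201121 t 8.85
turn z 0.1 shift tool x 1.0 y 0.7 z 130.5
```

View pics/sl_full.png

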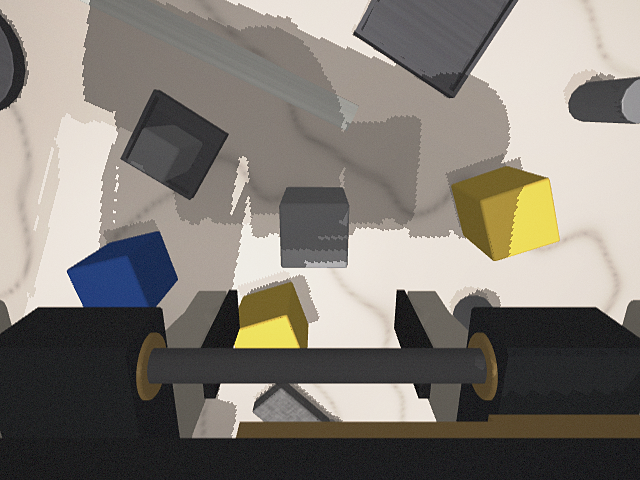

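The thick grey square bar is at (315,225), between the fingers and square to them. The thin bar stands in its dish at (155,148). Descending.

move_arm --rows "0 0 0 0.003 0 0.03 0.07; 0 0 0 0 0 0.04 0.07; 0 0 0 0 0 0.035 0.07; 0 0 0 0 0 0.02 0.07; 0 0 0 0 0 0.007 0.07; 0 0 0 0 0 0 0.04; 0 0 0 0 0 0 0.04; 0 0 0 0 0 0 0.04" --squeeze 20

```text
t: 9.85
eef_pos: [0.448, -0.138, 0.0294]
ee_rot: [3.141, -0.002, 0.436]
force: [0.7, 0.4, 1.9]
width: 0.046
gripper_force: 19.9
```

move_arm --rows "0 0 0 0 0 0 0.04"

```text
t: 9.98
eef_pos: [0.448, -0.138, 0.0294]
ee_rot: [3.141, -0.002, 0.436]
force: [-1.3, 2.3, 6.7]
width: 0.0461
gripper_force: 20.0
```

```bash
python3 go.py 615 -154 128 -6
```

```text
tcp [ 448.  -138.    29.4] rpy [ 1.8e+02 -1.0e-01  2.5e+01] w 0.04611123722585526 t 9.975
turn z 31.0 shift tool x 167.8 y -1.6 z -98.6
```

move_arm --rows "0 0 0 0 0 -0.02 0.04; 0 0 0 0 0 -0.04 0.04; 0 0 0 0 0 -0.04 0.04; 0 0 7.75 0 0 0 0.04; 0 0 7.75 0 0 0 0.04; 0 0 7.75 0 0 0 0.04; 0 0 7.75 0 0 0 0.04; 0 0 0 0.02 0 0 0.04"

```text
t: 10.98
eef_pos: [0.4662, -0.1403, 0.1287]
ee_rot: [-3.141, 0.0, -0.107]
force: [-0.1, -0.4, -1.0]
width: 0.0457
gripper_force: 20.0
```

move_arm --rows "0 0 0 0.035 -0.001 0 0.04; 0 0 0 0.045 -0.001 0 0.04; 0 0 0 0.038 0 0 0.04; 0 0 0 0.020 0 0 0.04; 0 0 0 0.01 0 0 0.04; 0 0 0 0 0 0 0.04; 0 0 0 0 0 0 0.04"

```text
t: 11.85
eef_pos: [0.6138, -0.1537, 0.1286]
ee_rot: [-3.141, 0.0, -0.105]
force: [-0.0, -0.9, -0.5]
width: 0.0455
gripper_force: 20.0
```

```bash
python3 look.py dsl 615 -154 12; python3 go.py 615 -154 33 -6
```

```text
expected px 314 232 tcp [ 0.6138 -0.1537  0.1286] yaw -6.0
centre [ 630.4 -152.9] size [83.8 56.6] a 84.6 depth z 0.0034
tcp [ 613.8 -153.7  128.8] rpy [-180.    0.   -6.] w 0.04604564822711848 t 11.9
turn z -0.0 shift tool x 1.2 y 0.1 z 95.8
```

move_arm --rows "0 0 0 0.002 -0.001 0.025 0.04; 0 0 0 0 0 0.03 0.04; 0 0 0 0 0 0.025 0.04; 0 0 0 0 0 0.012 0.04; 0 0 0 0 0 0 0.04; 0 0 0 0 0 0.002 0.04; 0 0 0 0 0 0.001 0.04; 0 0 0 0 0 0 0.04"

```text
t: 12.9
eef_pos: [0.617, -0.153, 0.0341]
ee_rot: [-3.141, -0.001, -0.105]
force: [-0.0, 0.4, -1.3]
width: 0.0463
gripper_force: 20.0
```

move_arm --rows "0 0 0 0 0 0.001 0.04; 0 0 0 0 0 0 0.04; 0 0 0 0 0 0 0.04"

```text
t: 13.28
eef_pos: [0.6168, -0.153, 0.0326]
ee_rot: [3.142, 0.0, -0.105]
force: [0.1, 0.1, -1.8]
width: 0.0459
gripper_force: 20.0
```

move_arm --rows "0 0 0 0 0 0.0005 0.04; 0 0 0 0 0 0.0005 0.04; 0 0 0 0 0 0 0.04; 0 0 0 0 0 0 0.04"

```text
t: 13.78
eef_pos: [0.6168, -0.1531, 0.0324]
ee_rot: [3.141, -0.0, -0.105]
force: [-3.1, 2.1, 6.3]
width: 0.0462
gripper_force: 20.0
```

Contact. Releasing, then on to the thin round bar.

move_arm --rows "0 0 0 0 0 0 0.05; 0 0 0 0 0 0 0.055; 0 0 0 0 0 0 0.062; 0 0 0 0 0 0 0.07; 0 0 0 0 0 -0.03 0.07; 0 0 0 0 0 -0.04 0.07; 0 0 0 0 0 -0.04 0.07; 0 0 0 0 0 -0.02 0.06"

```text
t: 14.78
eef_pos: [0.6178, -0.1531, 0.1643]
ee_rot: [-3.141, -0.003, -0.105]
force: [-0.2, -0.2, -0.8]
width: 0.0645
gripper_force: 0.0
```

```bash
python3 look.py sl3 616 -153 63; python3 go.py 609 -286 160 -6
```

```text
expected px 314 243 tcp [ 0.6178 -0.1531  0.1643] yaw -6.0
centre [ 617.8 -154.3] size [45.7 46.8] a 84.0 depth z 0.0633
tcp [ 618.6 -153.3  166.4] rpy [180.   -0.3  -6. ] w 0.06214050487237763 t 14.825
turn z 0.0 shift tool x 4.3 y 132.9 z 6.4
```

move_arm --rows "0 0 0 0.001 0.025 0 0.06; 0 0 0 0.002 0.04 0 0.06; 0 0 0 0.002 0.04 0 0.06; 0 0 0 0.001 0.020 0 0.06; 0 0 0 0 0.008 0 0.06; 0 0 0 0 0 0 0.06; 0 0 0 0 0 0 0.06"

```text
t: 15.7
eef_pos: [0.609, -0.285, 0.1616]
ee_rot: [-3.141, -0.0, -0.104]
force: [-0.3, 0.8, -0.2]
width: 0.06
gripper_force: 0.0
```

```bash
python3 look.py rs 609 -286 55; python3 go.py 609 -286 28 -6
```

```text
expected px 316 238 tcp [ 0.609  -0.285   0.1616] yaw -6.0
centre [ 611.7 -283. ] size [26.8 28. ] a 84.1 depth z 0.0552
tcp [ 609.  -284.9  161.7] rpy [-180.   -0.   -6.] w 0.060029890146192914 t 15.75
turn z 0.0 shift tool x 0.1 y 1.1 z 133.7
```

View pics/rs.png

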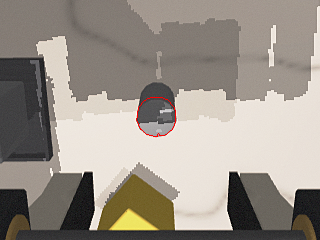

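The solid thin round bar is at (156,117) in the crop, between the fingers.

move_arm --rows "0 0 0 0.002 -0.001 0.03 0.06; 0 0 0 0 0 0.04 0.06; 0 0 0 0 0 0.035 0.06; 0 0 0 0 0 0.02 0.06; 0 0 0 0 0 0.008 0.06; 0 0 0 0 0 0 0.06; 0 0 0 0 0 0 0.022; 0 0 0 0 0 0 0.022" --squeeze 20

```text
t: 16.75
eef_pos: [0.6116, -0.2852, 0.0297]
ee_rot: [3.141, -0.002, -0.105]
force: [-0.4, 0.0, 0.2]
width: 0.0452
gripper_force: 0.0
```

move_arm --rows "0 0 0 0 0 0 0.022; 0 0 0 0 0 0 0.022"

```text
t: 17.0
eef_pos: [0.6111, -0.2851, 0.029]
ee_rot: [3.142, -0.001, -0.105]
force: [-0.3, -0.5, 2.2]
width: 0.0275
gripper_force: 20.0
```

```bash
python3 go.py 622 300 178 -6
```

```text
tcp [ 611.1 -285.1   29. ] rpy [180.  -0.  -6.] w 0.02746653230861011 t 17.0
turn z -0.0 shift tool x -50.4 y -583.1 z -149.0
```

move_arm --rows "0 0 0 0 0 -0.02 0.022; 0 0 0 0 0 -0.045 0.022; 0 0 0 0 0 -0.045 0.022; 0 0 0 -0.002 -0.02 0 0.022; 0 0 0 -0.004 -0.04 0 0.022; 0 0 0 -0.004 -0.05 0 0.022; 0 0 0 -0.004 -0.05 0 0.022; 0 0 0 -0.004 -0.05 0 0.022"

```text
t: 18.0
eef_pos: [0.6142, -0.0726, 0.1378]
ee_rot: [3.142, 0.001, -0.105]
force: [0.5, 0.5, -0.7]
width: 0.0271
gripper_force: 20.0
```

move_arm --rows "0 0 0 -0.005 -0.05 0 0.022; 0 0 0 -0.005 -0.05 0 0.022; 0 0 0 -0.005 -0.05 0 0.022; 0 0 0 -0.004 -0.05 0 0.022; 0 0 0 -0.004 -0.05 0 0.022; 0 0 0 -0.004 -0.05 0 0.022; 0 0 0 -0.003 -0.04 0 0.022; 0 0 0 -0.002 -0.02 0 0.022"

```text
t: 19.0
eef_pos: [0.62, 0.2891, 0.1374]
ee_rot: [3.141, 0.001, -0.103]
force: [0.4, 0.0, -0.5]
width: 0.0276
gripper_force: 20.0
```

move_arm --rows "0 0 0 0 -0.013 0 0.022; 0 0 0 0 0 0 0.022; 0 0 0 0 0 0 0.022; 0 0 0 0 0 0 0.022"

```text
t: 19.5
eef_pos: [0.6224, 0.2988, 0.1388]
ee_rot: [-3.142, 0.0, -0.106]
force: [-0.8, 0.3, -0.2]
width: 0.0277
gripper_force: 20.0
```

```bash
python3 look.py drs 622 300 12; python3 go.py 622 300 32 -6
```

```text
expected px 313 230 tcp [0.6224 0.2988 0.1388] yaw -6.1
centre [623.5 303.8] size [55.2 56.7] a 42.5 depth z 0.0036
tcp [622.4 299.  138.8] rpy [-180.    -0.    -6.1] w 0.02718345134169838 t 19.55
turn z -0.1 shift tool x -0.5 y -1.0 z 106.8
```

View pics/drs.png

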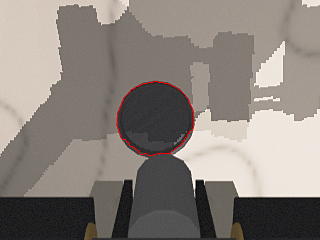

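The whole small round dish is seen at (156,118), just ahead of the held bar. Lowering with a 3 mm correction.

move_arm --rows "0 0 0 0 -0.003 0.025 0.022; 0 0 0 0 0 0.035 0.022; 0 0 0 0 0 0.03 0.022; 0 0 0 0 0 0.012 0.022; 0 0 0 0 0 0.002 0.022; 0 0 0 0 0 0 0.022; 0 0 0 0 0 0.001 0.022; 0 0 0 0 0 0 0.022"

```text
t: 20.55
eef_pos: [0.6229, 0.3031, 0.0344]
ee_rot: [-3.141, -0.001, -0.105]
force: [-0.2, 1.0, -1.2]
width: 0.0276
gripper_force: 20.0
```

move_arm --rows "0 0 0 0 0 0.001 0.022; 0 0 0 0 0 0 0.022; 0 0 0 0 0 0 0.022"

```text
t: 20.92
eef_pos: [0.6225, 0.3028, 0.0325]
ee_rot: [3.141, 0.0, -0.105]
force: [-0.2, 1.3, -0.5]
width: 0.0275
gripper_force: 20.0
```

move_arm --rows "0 0 0 0 0 0.0005 0.022; 0 0 0 0 0 0.0005 0.022; 0 0 0 0 0 0 0.022; 0 0 0 0 0 0 0.022"

```text
t: 21.42
eef_pos: [0.6226, 0.3029, 0.032]
ee_rot: [-3.141, -0.0, -0.105]
force: [-1.2, -1.3, 4.8]
width: 0.0274
gripper_force: 20.0
```

move_arm --rows "0 0 0 0 0 0 0.032; 0 0 0 0 0 0 0.038; 0 0 0 0 0 0 0.045; 0 0 0 0 0 0 0.05; 0 0 0 0 0 -0.03 0.05; 0 0 0 0 0 -0.04 0.05; 0 0 0 0 0 -0.04 0.06; 0 0 0 0 0 -0.02 0.07"

```text
t: 22.42
eef_pos: [0.6234, 0.3034, 0.1644]
ee_rot: [-3.139, -0.003, -0.105]
force: [0.1, 0.1, -1.0]
width: 0.0646
gripper_force: 0.0
```

```bash
python3 look.py rs3 623 302 58; python3 go.py 603 12 160 -6
```

```text
expected px 317 239 tcp [0.6234 0.3034 0.1644] yaw -6.0
centre [623.2 301.8] size [26.9 28.1] a 84.1 depth z 0.0582
tcp [624.2 303.8 166.7] rpy [-179.8   -0.3   -6. ] w 0.06747814177509547 t 22.475
turn z 0.0 shift tool x 9.4 y 292.4 z 6.7
```

move_arm --rows "0 0 0 0.001 0.03 0 0.07; 0 0 0 0.002 0.05 0 0.07; 0 0 0 0.002 0.055 0 0.07; 0 0 0 0.002 0.055 0 0.07; 0 0 0 0.002 0.05 0 0.07; 0 0 0 0.001 0.035 0 0.07; 0 0 0 0.001 0.016 0 0.07; 0 0 0 0 0 0 0.07"

```text
t: 23.48
eef_pos: [0.6025, 0.011, 0.1611]
ee_rot: [3.141, 0.001, -0.107]
force: [1.0, 0.7, 0.1]
width: 0.0703
gripper_force: 0.0
```

move_arm --rows "0 0 0 0 0 0 0.07; 0 0 0 0 0 0 0.07"

```text
t: 23.72
eef_pos: [0.6031, 0.0133, 0.1614]
ee_rot: [3.142, 0.0, -0.104]
force: [1.0, 0.0, -0.6]
width: 0.0701
gripper_force: 0.0
```

```bash
python3 look.py rl 603 12 60; python3 go.py 603 12 28 -6
```

```text
expected px 316 240 tcp [0.6031 0.0133 0.1614] yaw -5.9
centre [605.5  15.2] size [46.6 48.7] a 84.1 depth z 0.0602
tcp [603.1  13.2 161.4] rpy [180.    0.   -5.9] w 0.06972110807180942 t 23.775
turn z 0.1 shift tool x 0.0 y 1.2 z 133.4
```

View pics/rl.png

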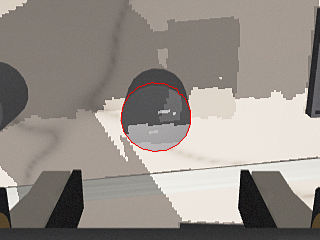

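The solid thick round bar is at (156,117) in the crop, centred between the fingers.

move_arm --rows "0 0 0 0.002 -0.001 0.03 0.07; 0 0 0 0 0 0.04 0.07; 0 0 0 0 0 0.035 0.07; 0 0 0 0 0 0.02 0.07; 0 0 0 0 0 0.008 0.07; 0 0 0 0 0 0 0.07; 0 0 0 0 0 0 0.042; 0 0 0 0 0 0 0.042" --squeeze 20

```text
t: 24.78
eef_pos: [0.6057, 0.0133, 0.0296]
ee_rot: [-3.141, -0.002, -0.105]
force: [-0.1, -0.1, 0.2]
width: 0.0554
gripper_force: 0.0
```

move_arm --rows "0 0 0 0 0 0 0.042; 0 0 0 0 0 0 0.042"

```text
t: 25.02
eef_pos: [0.6057, 0.0134, 0.0294]
ee_rot: [-3.141, -0.001, -0.105]
force: [-1.2, 1.7, 6.7]
width: 0.0475
gripper_force: 20.0
```

```bash
python3 go.py 448 136 128 -6
```

```text
tcp [605.7  13.4  29.4] rpy [-1.8e+02 -1.0e-01 -6.0e+00] w 0.04747238882663232 t 25.025
turn z 0.0 shift tool x -169.7 y -105.5 z -98.6
```

move_arm --rows "0 0 0 0 0 -0.02 0.042; 0 0 0 0 0 -0.04 0.042; 0 0 0 0 0 -0.04 0.042; 0 0 0 -0.02 -0.012 0 0.042; 0 0 0 -0.035 -0.022 0 0.042; 0 0 0 -0.04 -0.025 0 0.042; 0 0 0 -0.04 -0.025 0 0.042; 0 0 0 -0.025 -0.016 0 0.042"

```text
t: 26.02
eef_pos: [0.4546, 0.1297, 0.1284]
ee_rot: [3.141, 0.001, -0.104]
force: [0.3, -0.0, -0.8]
width: 0.0477
gripper_force: 20.0
```

move_arm --rows "0 0 0 -0.01 -0.006 0 0.042; 0 0 0 0 0 0 0.042; 0 0 0 0 0 0 0.042; 0 0 0 0 0 0 0.042"

```text
t: 26.52
eef_pos: [0.4476, 0.1358, 0.1283]
ee_rot: [3.141, 0.0, -0.106]
force: [-0.2, 0.8, -1.2]
width: 0.0477
gripper_force: 20.0
```

```bash
python3 look.py drl 448 136 12; python3 go.py 448 136 33 -6
```

```text
expected px 314 233 tcp [0.4476 0.1358 0.1283] yaw -6.1
centre [460.9 141.4] size [56. 79.] a 13.2 depth z 0.0035
tcp [447.6 135.8 128.3] rpy [180.    0.   -6.1] w 0.04789752103542668 t 26.575
turn z -0.1 shift tool x 0.4 y -0.2 z 95.3
```

View pics/drl.png

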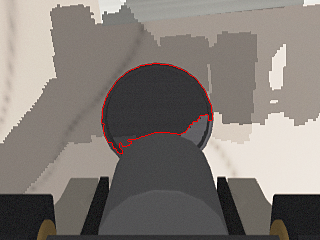

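The large round dish spans x 102–213 in the crop, about 2 mm to the left of where I expected it. Correcting and lowering.

move_arm --rows "0 0 0 0.001 -0.002 0.025 0.042; 0 0 0 0 0 0.03 0.042; 0 0 0 0 0 0.025 0.042; 0 0 0 0 0 0.012 0.042; 0 0 0 0 0 0 0.042; 0 0 0 0 0 0.002 0.042; 0 0 0 0 0 0.001 0.042; 0 0 0 0 0 0 0.042"

```text
t: 27.58
eef_pos: [0.4486, 0.1384, 0.034]
ee_rot: [-3.141, -0.001, -0.105]
force: [0.7, 0.8, -0.8]
width: 0.0478
gripper_force: 20.0
```

move_arm --rows "0 0 0 0 0 0.001 0.042; 0 0 0 0 0 0 0.042; 0 0 0 0 0 0 0.042"

```text
t: 27.95
eef_pos: [0.4484, 0.1382, 0.0326]
ee_rot: [3.142, 0.0, -0.105]
force: [0.0, 0.2, -0.7]
width: 0.0476
gripper_force: 20.0
```

move_arm --rows "0 0 0 0 0 0.0005 0.042; 0 0 0 0 0 0.0005 0.042; 0 0 0 0 0 0 0.042; 0 0 0 0 0 0 0.042"

```text
t: 28.45
eef_pos: [0.4484, 0.1382, 0.0323]
ee_rot: [-3.142, -0.0, -0.105]
force: [-4.2, -0.4, 11.5]
width: 0.0475
gripper_force: 20.0
```

move_arm --rows "0 0 0 0 0 0 0.052; 0 0 0 0 0 0 0.057; 0 0 0 0 0 0 0.064; 0 0 0 0 0 0 0.07; 0 0 0 0 0 -0.03 0.07; 0 0 0 0 0 -0.05 0.07; 0 0 0 0 0 -0.05 0.07; 0 0 0 0 0 -0.05 0.07"

```text
t: 29.45
eef_pos: [0.4481, 0.138, 0.2132]
ee_rot: [-3.141, -0.0, -0.105]
force: [1.0, 0.7, -1.1]
width: 0.0697
gripper_force: 0.0
```

move_arm --rows "0 0 0 -0.03 0 -0.03 0.07; 0 0 0 -0.03 0 -0.03 0.07; 0 0 0 0 0 0 0.07; 0 0 0 0 0 0 0.07"

```text
t: 29.95
eef_pos: [0.3885, 0.1445, 0.2714]
ee_rot: [-3.141, 0.0, -0.104]
force: [0.6, -1.1, -0.1]
width: 0.0701
gripper_force: 0.0
```

```bash
python3 look.py rl3 448 138 63; python3 - <<'E'
from h import *
a,_=arm.grab_frame("side"); b,_=arm.grab_frame("top")
cv2.imwrite("pics/end.png",np.hstack([a[100:420,150:550],b[100:420,130:530]]))
E
```

```text
expected px 315 138 tcp [0.3885 0.1445 0.2714] yaw -6.0
centre [446.7 137.2] size [47.  46.4] a 84.1 depth z 0.0632
```

View pics/end.png

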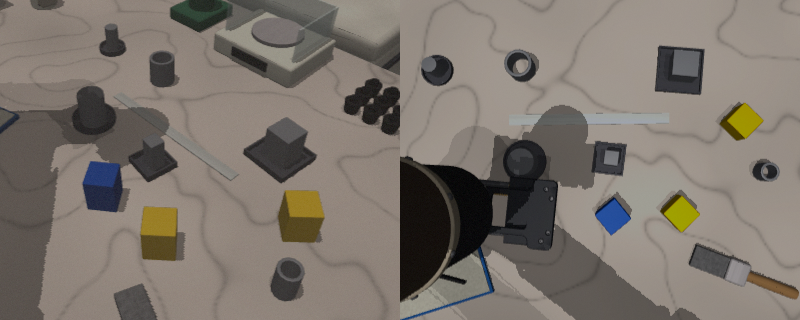

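All four bars stand upright in their own dishes: side-view crop (112,42), (92,108), (153,152) and (287,142). Both pipes, at (162,68) and (288,278), are where they were. Handing in.

```bash
python3 -c "from station import arm; print(arm.job_done())"
```

```text
the job is handed in; nothing more can be done
None
```

Job handed in at about 30 s: all four grey bars stand upright in their matching dishes, set down under light contact, and the pipes and coloured blocks were left where they stood.

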